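# Steady the rocking card-reader stand

### The job

The card reader's stand rocks: press down on the corners of its plate with the fingertips, one after another, until you find the one that gives, then press the fold-down shim tab beside that corner down until it lies flat, leaving the other three shims standing. Then press firmly (about 10 N) on that same corner again to show that it no longer gives, and finish while holding it pressed down. Only press: do not grasp or lift anything, and leave the things lying around the stand where they are.

Things in the scene. Friction and masses are not known exactly. Their poses are not given: they have to be found in the camera images.
- frame: Dark steel frame of the card reader's stand, fixed to the worktop, 176 x 156 mm. Origin at the centre of its underside, on the worktop; its x axis points away from the robot (within about 20 degrees), y to the left, z up. Low guides at the middle of each side, 32 mm high, keep the plate in place. Keep the gripper clear of the till (110 mm high) 80 mm or more to the right of the right tabs and the wall as far to the left.
- plate: Loose aluminium plate, 160 (x) x 140 (y) x 6 mm, the card reader (100 x 66 x 19 mm) fixed on its middle. Origin at the centre of its underside, 28 mm up; axes as the frame's. It lies level on four feet, with 2 mm play. One foot, not told by eye new each run, is soft: that corner gives 5 mm under 4 to 5 N and springs back; the other corners give under 1 mm.
- corner_near_left (a point): Point on the top of the plate over the foot of its near left corner (near: towards the robot), at the small steel dot, 12 mm in x and 10 mm in y from the plate's edges, where to press; 34 mm above the worktop at rest.
- corner_near_right (a point): Point on the top of the plate over the foot of its near right corner (near: towards the robot), at the small steel dot, 12 mm in x and 10 mm in y from the plate's edges, where to press; 34 mm above the worktop at rest.
- corner_far_left (a point): Point on the top of the plate over the foot of its far left corner (near: towards the robot), at the small steel dot, 12 mm in x and 10 mm in y from the plate's edges, where to press; 34 mm above the worktop at rest.
- corner_far_right (a point): Point on the top of the plate over the foot of its far right corner (near: towards the robot), at the small steel dot, 12 mm in x and 10 mm in y from the plate's edges, where to press; 34 mm above the worktop at rest.
- tab_near_left (a point): Press point on the upper face of the near left shim's tab, 40 mm out from its pivot (the tab ends at 50 mm, is 22 mm wide and 5 mm thick). The tab sticks out sideways (left) of the plate next to the near left corner. Standing it slopes up and outwards at about 30 to 35 degrees; flat, this point is at (-42, 108, 17.5) mm in the frame's axes.
- tab_near_right (a point): Press point on the upper face of the near right shim's tab, 40 mm out from its pivot (the tab ends at 50 mm, is 22 mm wide and 5 mm thick). The tab sticks out sideways (right) of the plate next to the near right corner. Standing it slopes up and outwards at about 30 to 35 degrees; flat, this point is at (-42, -108, 17.5) mm in the frame's axes.
- tab_far_left (a point): Press point on the upper face of the far left shim's tab, 40 mm out from its pivot (the tab ends at 50 mm, is 22 mm wide and 5 mm thick). The tab sticks out sideways (left) of the plate next to the far left corner. Standing it slopes up and outwards at about 30 to 35 degrees; flat, this point is at (42, 108, 17.5) mm in the frame's axes.
- tab_far_right (a point): Press point on the upper face of the far right shim's tab, 40 mm out from its pivot (the tab ends at 50 mm, is 22 mm wide and 5 mm thick). The tab sticks out sideways (right) of the plate next to the far right corner. Standing it slopes up and outwards at about 30 to 35 degrees; flat, this point is at (42, -108, 17.5) mm in the frame's axes.
- shim_near_left (a joint): Angle of the near left fold-down shim, rad: 0 to 0.08 standing at the start, 0.6 flat (level, its stop). Its tab goes down under a steady 4 to 6 N (more at the first touch) and stays where it is left. When flat, its inner end stands about 1 mm under the plate beside the foot and stops the corner from giving.
- shim_near_right (a joint): Angle of the near right fold-down shim, rad: 0 to 0.08 standing at the start, 0.6 flat (level, its stop). Its tab goes down under a steady 4 to 6 N (more at the first touch) and stays where it is left. When flat, its inner end stands about 1 mm under the plate beside the foot and stops the corner from giving.
- shim_far_left (a joint): Angle of the far left fold-down shim, rad: 0 to 0.08 standing at the start, 0.6 flat (level, its stop). Its tab goes down under a steady 4 to 6 N (more at the first touch) and stays where it is left. When flat, its inner end stands about 1 mm under the plate beside the foot and stops the corner from giving.
- shim_far_right (a joint): Angle of the far right fold-down shim, rad: 0 to 0.08 standing at the start, 0.6 flat (level, its stop). Its tab goes down under a steady 4 to 6 N (more at the first touch) and stays where it is left. When flat, its inner end stands about 1 mm under the plate beside the foot and stops the corner from giving.
- coin_roll0: Paper coin roll, 21 x 74 x 21 mm, lying to the right of the stand between the two right tabs; loose, leave alone. Origin at its underside.
- lighter: Teal pocket lighter with a metal end, 24 x 78 x 14 mm, lying to the left of the stand between the two left tabs; loose, leave alone. Origin at its underside.
- marker_black: Black marker, 14 x 138 x 17 mm, lying in front of the stand; loose, leave alone. Origin at its underside.
- sticky_pad: Sticky-note pad, 76 x 76 x 11 mm, lying behind the stand; loose, leave alone. Origin at its underside.

How it is judged (in metres and radians):
On the way, in this order (a step that is already met when the one before it is completed fails the run):
1. the corner that rocks is found: pressed by the fingers, it gives more than 2.2 mm, with all shims still standing (contact force between the fingers and plate above 1 N and z of any of corner_near_left, corner_near_right, corner_far_left, corner_far_right in the frame of frame below 0.0318 m and value of joint each of shim_near_left, shim_near_right, shim_far_left, shim_far_right below 0.2 rad), for 0.1 s.
2. one shim is pressed flat, the other three still stand (((value of joint shim_near_left above 0.54 rad and value of joint each of shim_near_right, shim_far_left, shim_far_right below 0.2 rad) or (value of joint shim_near_right above 0.54 rad and value of joint each of shim_near_left, shim_far_left, shim_far_right below 0.2 rad) or (value of joint shim_far_left above 0.54 rad and value of joint each of shim_near_left, shim_near_right, shim_far_right below 0.2 rad) or (value of joint shim_far_right above 0.54 rad and value of joint each of shim_near_left, shim_near_right, shim_far_left below 0.2 rad))), for 0.2 s.
At the end, for the whole second after the job is handed in: The fingers press on the plate with more than 4 N; the shim of the corner that rocked is flat (over 0.54 of 0.6 rad) and carries more than 1 N of the push, that corner gives less than 2.5 mm, and the other three shims still stand (under 0.2 rad) (contact force between the fingers and plate above 4 N and ((value of joint shim_near_left above 0.54 rad and value of joint each of shim_near_right, shim_far_left, shim_far_right below 0.2 rad and contact force between shim_near_left and plate above 1 N and z of corner_near_left in the frame of frame above 0.0315 m) or (value of joint shim_near_right above 0.54 rad and value of joint each of shim_near_left, shim_far_left, shim_far_right below 0.2 rad and contact force between shim_near_right and plate above 1 N and z of corner_near_right in the frame of frame above 0.0315 m) or (value of joint shim_far_left above 0.54 rad and value of joint each of shim_near_left, shim_near_right, shim_far_right below 0.2 rad and contact force between shim_far_left and plate above 1 N and z of corner_far_left in the frame of frame above 0.0315 m) or (value of joint shim_far_right above 0.54 rad and value of joint each of shim_near_left, shim_near_right, shim_far_left below 0.2 rad and contact force between shim_far_right and plate above 1 N and z of corner_far_right in the frame of frame above 0.0315 m))); the arm keeps its last pose, push and grip.
It fails at once if a second shim is folded down (value of joint each of shim_near_left, shim_near_right above 0.3 rad or value of joint each of shim_near_left, shim_far_left above 0.3 rad or value of joint each of shim_near_left, shim_far_right above 0.3 rad or value of joint each of shim_near_right, shim_far_left above 0.3 rad or value of joint each of shim_near_right, shim_far_right above 0.3 rad or value of joint each of shim_far_left, shim_far_right above 0.3 rad).
It fails at once if the plate is lifted off its feet or tipped up (z of plate in the frame of frame above 0.038 m or angle between plate's own z axis and vertical above 0.12 rad).
It fails at once if a thing beside the stand is moved more than 30 mm or lifted (distance of any of coin_roll0, lighter, marker_black, sticky_pad from where it was at the start of the episode above 0.03 m or height (world z) of any of coin_roll0, lighter, marker_black, sticky_pad above 0.02 m).
It also fails if it takes over 51 s, if anything falls off the work surface, if the arm or the gripper's body presses on something with over 40 N, if the wrist force passes 120 N, or if a joint passes its speed limit or range.

### The arm

A 6-joint arm with a two-finger parallel gripper is mounted at the origin on a cart in front of the work surface, level with it; the furniture and walls round the work are solid. World frame = base frame: x ahead of the robot, y to its left, z up, the work surface at z = 0. Lengths are in mm, angles in rad, forces in N, time in s.
With the tool pointing down it reaches from about 350 to 775 mm from the base axis. Payload 7.3 kg.
Tool frame: the origin (TCP) lies on the centre line of the jaws, within the pads' length; the fingertips stand 17 mm ahead of it and the grasp point (between the pads) lies 2 mm behind it; z points along the fingers, y is the line along which they close (so a half turn about z gives the same grasp; the last joint's range is limited). The gripper opens to 92 mm and grips with 3 to 60 N. Pads are 19 mm wide; open, the fingers measure 130 mm over their backs; the gripper's body (75 mm by 190 mm) begins 47 mm behind the grasp point.
Start: joints at [-1.473, 0.342, 1.524, -0, 1.275, -0.146], TCP at [126.752, -509.487, 243.741] pointing down, gripper open.
Joint ranges: [-2.53, 2.53], [-0.77, 2.02], [0.04, 2.7], [-1, 4.14], [0.28, 2.66], [-3.11, 3.11]. Speed limits (rad/s): [2.57, 2.57, 3.14, 3.14, 3.14, 3.14].

### API

Orientations are given as [roll, pitch, yaw] about the fixed x, y, z axes, in that order (R = Rz(yaw) Ry(pitch) Rx(roll)).
In Python, from plant import bot gives the robot as it stands. The module is installed in compiled form; this text tells all that it offers.
- The arm moves only by the shell command python3 -m pendant 'ROWS'. ROWS is JSON, a list of rows, each a list of 3 entries, a list of its own where there are three numbers: the shift along the world's x, y, z as a fraction of full scale, then the turn, a rotation vector about the world's x, y, z as a fraction of full scale, then the opening, from -1 (shut) to 1 (fully open), so that 0 is half open. In form: [[[tx, ty, tz], [rx, ry, rz], claw], ...]. A call has exactly 10 rows; each row shifts and turns the commanded pose from where the row before left it; what a row does not reach is not made up. Full scale, the value 1, is 30 mm for a shift and 0.12 rad for a turn. A row lasts 1/12 s, in which the tool goes at most 41.7 mm and 7.16 degrees, less where a joint would pass 70% of its speed; a pose out of reach is approached as far as the arm can. A call with a number of a shift or a turn outside -1 to 1 is refused whole. A call with a gripper value outside its range is refused whole. The fingers move at their own pace and stop on an object; the grip force is fixed at half the most. Time passes only in rows, so rows that do not move let the fingers close, or fill a call up. It gives the time, the measured TCP pose, the force, the opening and the grip force at its end, in the units of the state.
- bot.get_obs(): the state, without advancing time (a new reading comes with each control period).
- bot.capture(name): name is "side" or "top"; returns the picture (480x640x3 uint8, blue, green, red); there is no depth.
- bot.camera_params(name): a dict with "fovy" (degrees; the focal length in pixels is half the picture's height over the tangent of half this angle, whatever the lens; pixels are square), "cx", "cy" (the principal point, pixels), "camera_from_world" (4x4, takes a point from world to camera coordinates). Camera axes: x right, y down, z forward; pixel columns grow to the right and rows downward; lengths in mm; the calibration is good to about 2 mm. A picture is of the moment at which its call begins. camera_params takes no time and is no camera call.
- bot.close_job(): hands the job in; it is judged then, once.
The state is a dict: "time": time; "joint_positions": joint angles; "dq": joint speeds; "tau": joint torques, N m; "tool_pos": TCP position; "tcp_rot": TCP orientation; "contact_force": force on the tool from outside, world axes, zero at the start; "moment": the same for the moment, N m; "grip_width": finger opening in mm; "finger_force": force on a finger pad.
Only numpy, scipy, OpenCV 4.12 (cv2) and the standard library are available. Lean on these libraries where they do the work, as an engineer would, in place of code of your own. Each camera call takes 0.05 s, during which the arm holds its last target. There are 200 camera calls.

## Working session

There is one attempt and no reset: what is moved stays moved. The work goes in short steps, Python scripts to look and compute and a shell command to move; the robot and the scene stay as the last step left them, time stands still between calls to the robot, and variables do not carry over. Pictures are saved under pics/ and viewed, at most 10 in all, crops included, and the job is handed in when it is done.

```bash
mkdir -p pics; python3 - <<'E'
from plant import bot
import cv2,numpy as np
o=bot.get_obs();print(o['time'],o['tool_pos'],o['tcp_rot'],o['contact_force'],o['grip_width'])
for n in('top','side'):
    cv2.imwrite(f'pics/{n}0.png',bot.capture(n));p=bot.camera_params(n);print(n,p['fovy'],p['cx'],p['cy'],np.round(p['camera_from_world'],3).tolist())
E
```

```text
0.0 [ 126.69697906 -509.10150623  243.04290786] [-3.14006264e+00 -1.89457855e-04  2.43735797e-01] [-0.04456035 -1.34544564  0.26451181] 91.89972783453032
top 55.19412881389681 319.01425572671235 240.9846458474999 [[-0.023, -0.999, -0.044, 185.369], [-0.998, 0.026, -0.055, 550.731], [0.056, 0.043, -0.997, 858.266], [0.0, 0.0, 0.0, 1.0]]
side 53.01363327882408 318.92595474322394 238.66356352477558 [[0.529, 0.848, -0.004, -420.357], [0.517, -0.326, -0.791, -192.577], [-0.673, 0.417, -0.611, 1197.109], [0.0, 0.0, 0.0, 1.0]]
```

View pics/top0.png

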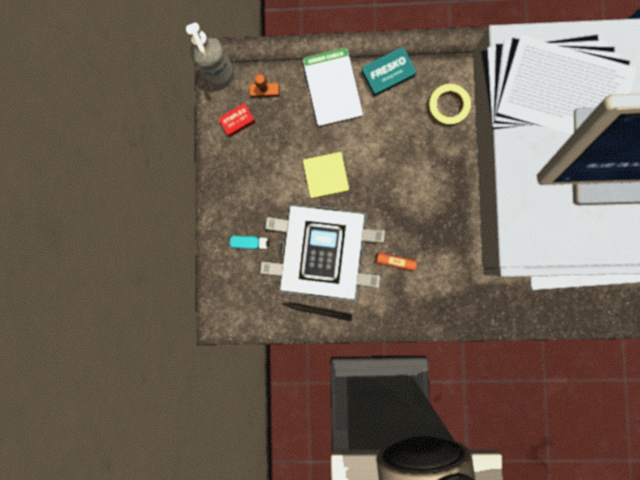

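View pics/side0.png

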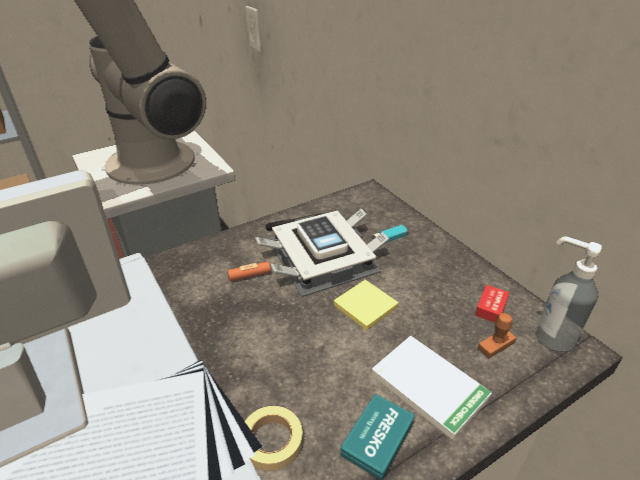

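The top view shows the white plate with corners near (291,207), (365,213), (356,299) and (281,293). Its tabs are at left (277,225), (271,269) and right (373,236), (368,281). The side view shows all four tabs standing. Next I'll fit the plate outline.

```bash
cat > h.py <<'E'
from plant import bot
import cv2,numpy as np
def cam(n):
    p=bot.camera_params(n);return 240/np.tan(np.radians(p['fovy']/2)),p['cx'],p['cy'],np.array(p['camera_from_world'])
def ray(n,uv,z):
    f,cx,cy,T=cam(n);R=T[:3,:3];c=-R.T@T[:3,3]
    d=R.T@np.array([(uv[0]-cx)/f,(uv[1]-cy)/f,1]);return c+d*(z-c[2])/d[2]
def proj(n,P):
    f,cx,cy,T=cam(n);q=T[:3,:3]@np.array(P,float)+T[:3,3];return np.array([cx+f*q[0]/q[2],cy+f*q[1]/q[2]])
E
python3 - <<'E'
from h import *
for n,box,z in(('top',(260,190,390,315),34),('side',(250,195,400,290),34)):
    im=cv2.imread(f'pics/{n}0.png');x0,y0,x1,y1=box
    hsv=cv2.cvtColor(im,cv2.COLOR_BGR2HSV);m=np.zeros(im.shape[:2],np.uint8)
    s=hsv[y0:y1,x0:x1];m[y0:y1,x0:x1]=((s[...,1]<45)&(s[...,2]>(190 if n=='top' else 175)))*255
    m=cv2.morphologyEx(m,cv2.MORPH_CLOSE,np.ones((5,5)));m=cv2.morphologyEx(m,cv2.MORPH_OPEN,np.ones((9,9)))
    c=max(cv2.findContours(m,0,2)[0],key=cv2.contourArea)
    h=cv2.convexHull(c)[:,0]
    w=np.array([ray(n,p,z)[:2] for p in h],np.float32)
    r=cv2.minAreaRect(w);print(n,r,np.round(cv2.boxPoints(r)).tolist())
    cv2.drawContours(im,[c],-1,(0,0,255),1)
    cv2.imwrite(f'pics/{n}_m.png',cv2.resize(im[170:330,230:430],None,fx=4,fy=3.75))
    print([ (np.round(proj(n,(*p,z))).tolist()) for p in cv2.boxPoints(r)])
E
```

```text
top ((534.1893310546875, 167.7117462158203), (190.98521423339844, 160.2390899658203), 81.96961212158203) [[442.0, 84.0], [600.0, 62.0], [627.0, 251.0], [468.0, 273.0]]
[[367.0, 300.0], [377.0, 215.0], [276.0, 204.0], [266.0, 288.0]]
side ((540.908203125, 182.46810913085938), (193.54281616210938, 159.61410522460938), 81.82363891601562) [[448.0, 98.0], [606.0, 75.0], [634.0, 267.0], [476.0, 290.0]]
[[266.0, 228.0], [297.0, 280.0], [398.0, 250.0], [357.0, 205.0]]
```

View pics/top_m.png

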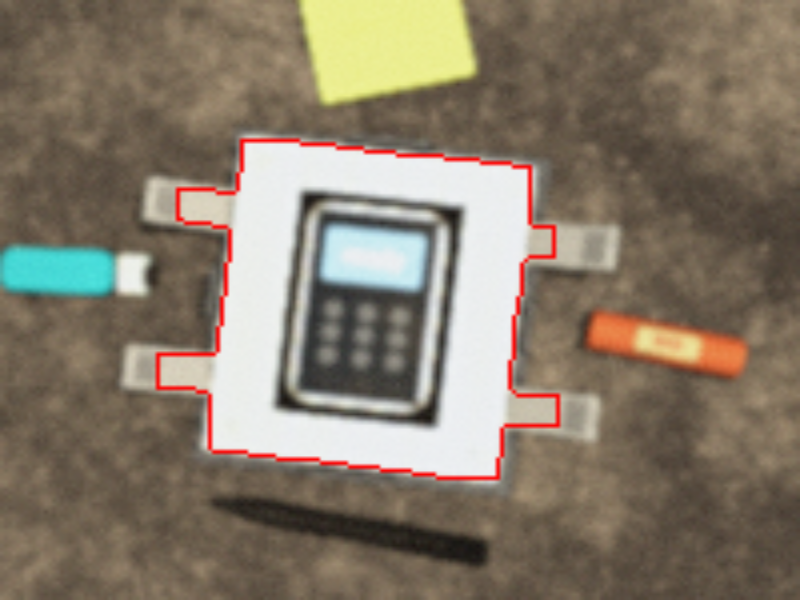

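View pics/side_m.png

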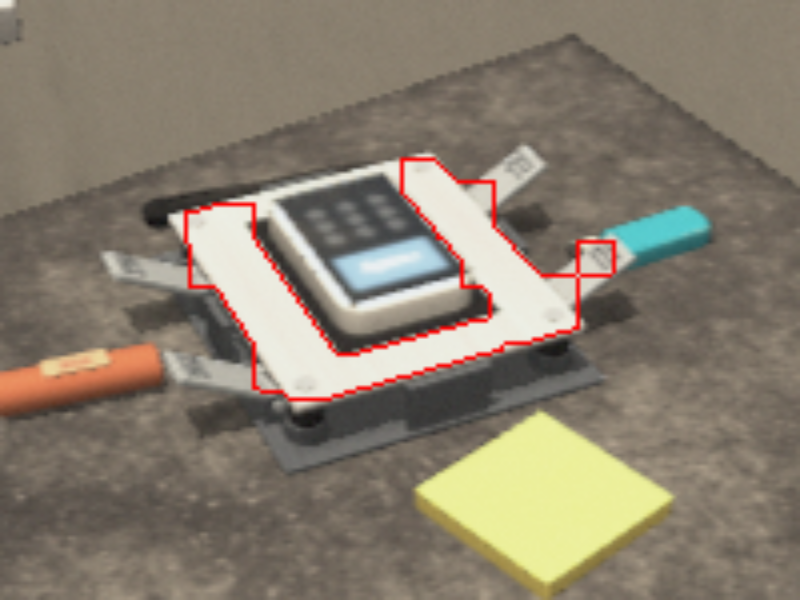

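The side view shows the four steel dots at crop (305,384) FR, (553,315) FL, (197,222) NR and (420,166) NL. The top mask includes parts of the tabs, so I'll use a brighter threshold and cross-check against the dots.

```bash
python3 - <<'E'
from h import *
im=cv2.imread('pics/top0.png');m=np.zeros(im.shape[:2],np.uint8)
m[190:315,260:390]=(im[190:315,260:390].min(2)>200)*255
m=cv2.morphologyEx(m,cv2.MORPH_CLOSE,np.ones((5,5)))
c=max(cv2.findContours(m,0,2)[0],key=cv2.contourArea)
m=cv2.drawContours(m*0,[c],-1,255,-1); m=cv2.morphologyEx(m,cv2.MORPH_OPEN,np.ones((25,25)))  
c=max(cv2.findContours(m,0,2)[0],key=cv2.contourArea)
w=np.array([ray('top',p,34)[:2] for p in cv2.convexHull(c)[:,0]],np.float32)
r=cv2.minAreaRect(w);print(r,np.round(cv2.boxPoints(r)).tolist())
S={'FR':(305,384),'FL':(553,315),'NR':(197,222),'NL':(420,166)}
D={k:ray('side',(v[0]/4+230-.4,v[1]/3.75+170-.4),34)[:2] for k,v in S.items()}
for k in D:print(k,D[k].round(1))
print('centre',sum(D.values())/4)
for a,b in(('NL','FL'),('NR','FR'),('NR','NL'),('FR','FL')):
    d=D[b]-D[a];print(a,b,np.hypot(*d),np.degrees(np.arctan2(d[1],d[0])))
E
```

```text
((534.1941528320312, 166.11070251464844), (139.5834197998047, 158.1839599609375), 81.93051147460938) [[446.0, 108.0], [603.0, 86.0], [622.0, 224.0], [466.0, 246.0]]
FR [595.7  97.9]
FL [612.2 216.1]
NR [462.4 117.4]
NL [477.5 234.4]
centre [536.95795267 166.44591544]
NL FL 135.98905210936076 -7.708961665554482
NR FR 134.721261140538 -8.346433970466627
NR NL 117.8784385937875 82.66688338431128
FR FL 119.37583823525125 82.04967292378832
```

Both views agree: the centre is about (535.5, 166.3) and the yaw about -0.14 rad. The rectangle (158 x 140 mm) and dot spacing (135 x 119 mm) match the given sizes. I'll move with the fingers shut towards the near right corner at (460, 116).

```bash
python3 -m pendant '[[[0.9,1,0],[0,0,-0.32],-1],[[0.9,1,0],[0,0,-0.32],-1],[[0.9,1,0],[0,0,-0.32],-1],[[0.9,1,0],[0,0,-0.32],-1],[[0.9,1,0],[0,0,-0.32],-1],[[0.9,1,0],[0,0,-0.32],-1],[[0.9,1,0],[0,0,-0.32],-1],[[0.3,1,0],[0,0,-0.32],-1],[[0.3,1,0],[0,0,-0.32],-1],[[0.3,1,0],[0,0,-0.32],-1]]'; python3 -m pendant '[[[0.39,1,0],[0,0,0],-1],[[0.39,1,0],[0,0,0],-1],[[0.39,1,-0.3],[0,0,0],-1],[[0.39,1,-0.4],[0,0,0],-1],[[0.39,1,-0.5],[0,0,0],-1],[[0.39,1,-0.5],[0,0,0],-1],[[0.39,1,-0.5],[0,0,0],-1],[[0.39,1,-0.6],[0,0,0],-1],[[0.39,1,-0.6],[0,0,0],-1],[[0.39,1,-0.6],[0,0,0],-1]]'; python3 -c "
from plant import bot;print(bot.get_obs()['joint_positions'])"
```

```text
time: 0.93
tool_pos: [342.9, -207.7, 243.4]
tcp_rot: [-3.141, 0.001, -0.142]
contact_force: [-0.2, 0.0, -0.7]
grip_width: 29.9
finger_force: 0.0
time: 1.77
tool_pos: [459.8, 92.2, 122.7]
tcp_rot: [3.141, 0.0, -0.14]
contact_force: [-0.1, -1.1, 0.7]
grip_width: 0.9
finger_force: 0.0
[ 3.43091280e-02  3.85165183e-01  1.84095698e+00 -1.64983664e-04
  9.15718437e-01  1.74527313e+00]
```

```bash
python3 -m pendant '[[[0,0.8,-0.6],[0,0,0],-1],[[0,0,-0.7],[0,0,0],-1],[[0,0,-0.6],[0,0,0],-1],[[0,0,-0.3],[0,0,0],-1],[[0,0,-0.05],[0,0,0],-1],[[0,0,-0.05],[0,0,0],-1],[[0,0,-0.05],[0,0,0],-1],[[0,0,-0.05],[0,0,0],-1],[[0,0,0],[0,0,0],-1],[[0,0,0],[0,0,0],-1]]'; python3 - <<'E'
from h import *
im=bot.capture('side');cv2.imwrite('pics/side1.png',cv2.resize(im[130:330,200:450],None,fx=3,fy=3))
E
```

```text
time: 2.6
tool_pos: [460.1, 114.4, 52.3]
tcp_rot: [-3.141, -0.001, -0.141]
contact_force: [-1.0, -0.6, 0.1]
grip_width: 0.1
finger_force: 0.0
```

View pics/side1.png

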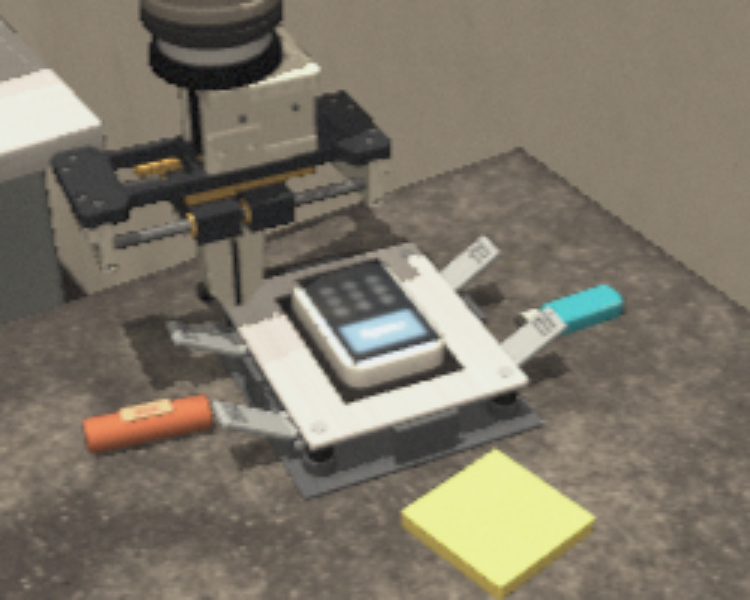

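The closed fingers (crop about (235,300)) stand over the near right dot, clear of the reader and the tabs. Now I'll press.

```bash
python3 -m pendant '[[[0,0,-0.04],[0,0,0],-1],[[0,0,-0.04],[0,0,0],-1],[[0,0,-0.04],[0,0,0],-1],[[0,0,-0.04],[0,0,0],-1],[[0,0,0],[0,0,0],-1],[[0,0,0],[0,0,0],-1],[[0,0,0],[0,0,0],-1],[[0,0,0],[0,0,0],-1],[[0,0,0],[0,0,0],-1],[[0,0,0],[0,0,0],-1]]'
```

```text
time: 3.48
tool_pos: [460.3, 114.5, 50.8]
tcp_rot: [-3.141, -0.003, -0.14]
contact_force: [-11.6, -2.8, 43.6]
grip_width: 0.5
finger_force: 21.7
```

```bash
python3 -m pendant '[[[0,0,0.3],[0,0,0],-1],[[0,0,0.5],[0,0,0],-1],[[0.9,-0.12,0],[0,0,0],-1],[[0.9,-0.12,0],[0,0,0],-1],[[0.9,-0.12,0],[0,0,0],-1],[[0.9,-0.12,0],[0,0,0],-1],[[0.88,-0.09,0],[0,0,0],-1],[[0,0,-0.4],[0,0,0],-1],[[0,0,-0.15],[0,0,0],-1],[[0,0,0],[0,0,0],-1]]';python3 -m pendant '[[[0,0,-0.04],[0,0,0],-1],[[0,0,-0.04],[0,0,0],-1],[[0,0,-0.04],[0,0,0],-1],[[0,0,-0.04],[0,0,0],-1],[[0,0,-0.04],[0,0,0],-1],[[0,0,0],[0,0,0],-1],[[0,0,0],[0,0,0],-1],[[0,0,0],[0,0,0],-1],[[0,0,0],[0,0,0],-1],[[0,0,0],[0,0,0],-1]]'
```

```text
time: 4.32
tool_pos: [592.0, 97.4, 52.4]
tcp_rot: [3.141, 0.005, -0.14]
contact_force: [-0.4, 0.4, 0.1]
grip_width: 0.5
finger_force: 0.0
time: 5.15
tool_pos: [594.0, 97.5, 48.5]
tcp_rot: [3.142, 0.0, -0.14]
contact_force: [-2.8, 0.6, 3.9]
grip_width: 0.3
finger_force: 2.0
```

The far right corner gives about 2.5 mm at only 4 N, whereas the near right corner took 44 N without moving. I'll press a little deeper so the give is clearly past the threshold.

```bash
python3 -m pendant '[[[0,0,-0.04],[0,0,0],-1],[[0,0,-0.04],[0,0,0],-1],[[0,0,0],[0,0,0],-1],[[0,0,0],[0,0,0],-1],[[0,0,0],[0,0,0],-1],[[0,0,0],[0,0,0],-1],[[0,0,0],[0,0,0],-1],[[0,0,0],[0,0,0],-1],[[0,0,0],[0,0,0],-1],[[0,0,0],[0,0,0],-1]]'
```

```text
time: 5.98
tool_pos: [594.3, 97.4, 46.6]
tcp_rot: [3.142, -0.0, -0.14]
contact_force: [-4.3, 0.4, 8.4]
grip_width: 0.4
finger_force: 4.3
```

Far right is the rocking corner: it gives about 4.5 mm at 8 N. I'll rise, turn the tool 90 degrees so its body stays clear of the till, and go over the far right tab.

```bash
python3 -m pendant '[[[0,0,0.9],[0,0,0],-1],[[0,0,0.9],[0,0,0],-1],[[-0.13,-0.17,0],[0,0,1],-1],[[-0.13,-0.17,0],[0,0,1],-1],[[-0.13,-0.17,0],[0,0,1],-1],[[-0.13,-0.17,0],[0,0,1],-1],[[-0.13,-0.17,0],[0,0,1],-1],[[-0.13,-0.17,0],[0,0,1],-1],[[-0.13,-0.17,0],[0,0,1],-1],[[-0.13,-0.17,0],[0,0,1],-1]]';python3 -m pendant '[[[0,0,0],[0,0,1],-1],[[0,0,0],[0,0,1],-1],[[0,0,0],[0,0,1],-1],[[0,0,0],[0,0,1],-1],[[0,0,0],[0,0,1],-1],[[0,0,-0.4],[0,0,0],-1],[[0,0,-0.4],[0,0,0],-1],[[0,0,-0.2],[0,0,0],-1],[[0,0,0],[0,0,0],-1],[[0,0,0],[0,0,0],-1]]'; python3 - <<'E'
from h import *
a=cv2.resize(bot.capture('side')[130:330,220:420],None,fx=2,fy=2);b=cv2.resize(bot.capture('top')[170:330,240:400],(400,400))
cv2.imwrite('pics/both2.png',np.hstack([a,b]))
E
```

```text
time: 6.82
tool_pos: [563.2, 56.2, 99.6]
tcp_rot: [3.141, -0.0, 0.826]
contact_force: [0.1, 0.9, -0.7]
grip_width: 0.6
finger_force: 0.0
time: 7.65
tool_pos: [563.0, 56.6, 69.7]
tcp_rot: [-3.141, 0.0, 1.42]
contact_force: [1.0, -1.0, 0.5]
grip_width: 0.4
finger_force: 0.0
```

View pics/both2.png

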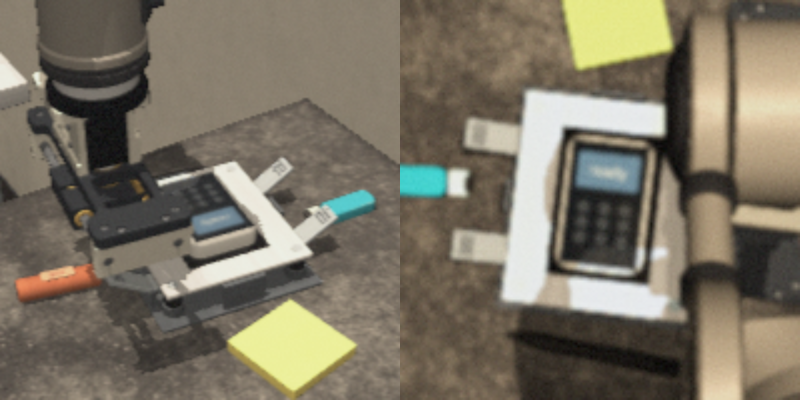

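The gripper is over the far right tab. Its body hides the fingertips in the side view (crop about (140,240)), and the roll and the other tabs look clear. I'll press down in small steps, watching the force.

```bash
python3 -m pendant '[[[0,0,-0.1],[0,0,0],-1],[[0,0,-0.1],[0,0,0],-1],[[0,0,-0.08],[0,0,0],-1],[[0,0,-0.06],[0,0,0],-1],[[0,0,-0.06],[0,0,0],-1],[[0,0,-0.06],[0,0,0],-1],[[0,0,-0.06],[0,0,0],-1],[[0,0,-0.06],[0,0,0],-1],[[0,0,-0.06],[0,0,0],-1],[[0,0,0],[0,0,0],-1]]';python3 -m pendant '[[[0,0,-0.06],[0,0,0],-1],[[0,0,-0.06],[0,0,0],-1],[[0,0,-0.06],[0,0,0],-1],[[0,0,-0.06],[0,0,0],-1],[[0,0,-0.06],[0,0,0],-1],[[0,0,-0.06],[0,0,0],-1],[[0,0,-0.06],[0,0,0],-1],[[0,0,0],[0,0,0],-1],[[0,0,0],[0,0,0],-1],[[0,0,0],[0,0,0],-1]]'
```

```text
time: 8.58
tool_pos: [563.6, 55.6, 51.4]
tcp_rot: [3.14, 0.001, 1.42]
contact_force: [-1.2, -4.2, 5.2]
grip_width: 0.7
finger_force: 2.5
time: 9.42
tool_pos: [563.1, 56.7, 38.2]
tcp_rot: [3.141, -0.0, 1.42]
contact_force: [0.8, -1.8, 3.0]
grip_width: 0.8
finger_force: 1.4
```

```bash
python3 -m pendant '[[[0,0,-0.05],[0,0,0],-1],[[0,0,-0.05],[0,0,0],-1],[[0,0,-0.04],[0,0,0],-1],[[0,0,-0.03],[0,0,0],-1],[[0,0,-0.03],[0,0,0],-1],[[0,0,0],[0,0,0],-1],[[0,0,0],[0,0,0],-1],[[0,0,0],[0,0,0],-1],[[0,0,0],[0,0,0],-1],[[0,0,0],[0,0,0],-1]]'
```

```text
time: 10.25
tool_pos: [563.3, 56.4, 34.1]
tcp_rot: [3.14, 0.0, 1.42]
contact_force: [-3.0, -3.2, 19.2]
grip_width: -0.1
finger_force: 9.6
```

The tab is on its stop: the force rose to 19 N with the tip at 17.1 mm, the flat height. Now I'll go back to the far right corner.

```bash
python3 -m pendant '[[[0,0,0.6],[0,0,0],-1],[[0,0,0.8],[0,0,0],-1],[[0,0,0.6],[0,0,0],-1],[[0,0,0],[0,0,-1],-1],[[0,0,0],[0,0,-1],-1],[[0,0,0],[0,0,-1],-1],[[0,0,0],[0,0,-1],-1],[[0,0,0],[0,0,-1],-1],[[0,0,0],[0,0,-1],-1],[[0,0,0],[0,0,-1],-1]]';python3 -m pendant '[[[0.17,0.22,0],[0,0,-1],-1],[[0.17,0.22,0],[0,0,-1],-1],[[0.17,0.23,0],[0,0,-1],-1],[[0.17,0.23,0],[0,0,-1],-1],[[0.18,0.23,0],[0,0,-1],-1],[[0.18,0.23,0],[0,0,-1],-1],[[0,0,-0.6],[0,0,0],-1],[[0,0,-0.5],[0,0,0],-1],[[0,0,-0.15],[0,0,0],-1],[[0,0,0],[0,0,0],-1]]'; python3 - <<'E'
from h import *
cv2.imwrite('pics/side3.png',cv2.resize(bot.capture('side')[130:330,200:450],None,fx=3,fy=3))
E
```

```text
time: 11.08
tool_pos: [561.9, 57.1, 91.2]
tcp_rot: [-3.14, 0.002, 0.574]
contact_force: [0.0, 0.3, -0.3]
grip_width: 0.4
finger_force: 0.0
time: 11.92
tool_pos: [592.5, 97.7, 52.6]
tcp_rot: [3.141, 0.005, -0.14]
contact_force: [0.3, 0.3, 0.0]
grip_width: 0.5
finger_force: 0.0
```

View pics/side3.png

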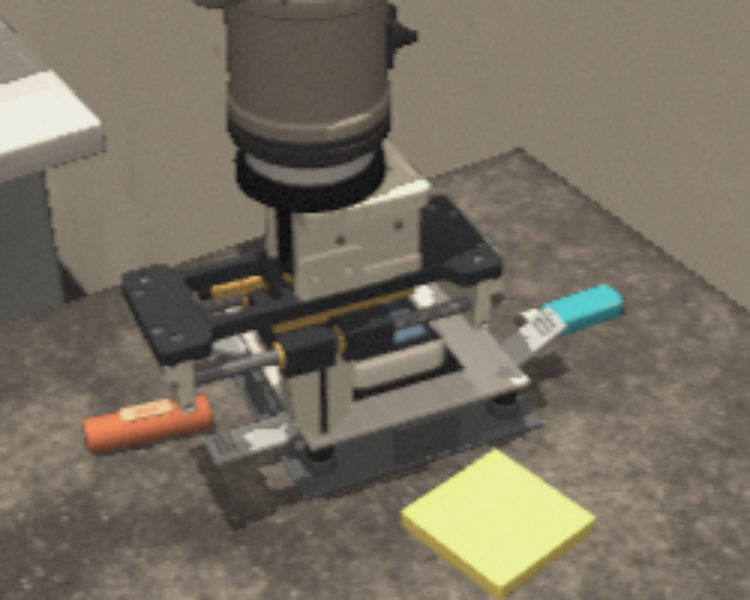

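The far right tab now lies flat (crop about (235,440)), the roll and the left tabs are unmoved, and the fingers are over the corner. Now the firm press.

```bash
python3 -m pendant '[[[0,0,-0.04],[0,0,0],-1],[[0,0,-0.04],[0,0,0],-1],[[0,0,-0.04],[0,0,0],-1],[[0,0,-0.03],[0,0,0],-1],[[0,0,-0.03],[0,0,0],-1],[[0,0,0],[0,0,0],-1],[[0,0,0],[0,0,0],-1],[[0,0,0],[0,0,0],-1],[[0,0,0],[0,0,0],-1],[[0,0,0],[0,0,0],-1]]'
```

```text
time: 12.8
tool_pos: [594.5, 97.4, 50.1]
tcp_rot: [-3.142, -0.001, -0.14]
contact_force: [-0.8, -0.7, 5.3]
grip_width: 0.4
finger_force: 2.9
```

```bash
python3 -m pendant '[[[0,0,-0.015],[0,0,0],-1],[[0,0,-0.01],[0,0,0],-1],[[0,0,0],[0,0,0],-1],[[0,0,0],[0,0,0],-1],[[0,0,0],[0,0,0],-1],[[0,0,0],[0,0,0],-1],[[0,0,0],[0,0,0],-1],[[0,0,0],[0,0,0],-1],[[0,0,0],[0,0,0],-1],[[0,0,0],[0,0,0],-1]]'
```

```text
time: 13.63
tool_pos: [594.6, 97.4, 50.0]
tcp_rot: [-3.142, -0.002, -0.14]
contact_force: [-2.8, -0.5, 10.4]
grip_width: 0.6
finger_force: 5.0
```

```bash
python3 -c "
from plant import bot
o=bot.get_obs();print(o['tool_pos'],o['contact_force']);print(bot.close_job())"
```

```text
[594.57816214  97.35496697  49.95623326] [-2.84753808 -0.52750149 10.39574137]
the job is handed in; nothing more can be done
None
```

The far right corner was the one that rocked; its shim is now pressed flat, and I handed the job in at 13.6 s, holding that corner at about 10 N with only about 1 mm of give (no verdict was returned).

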